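Unclamp and peel the top sample tray off a stuck stack and present it

ROBOT

A 6-joint arm with a two-finger parallel gripper is mounted at the origin on the work surface. World frame = base frame: x ahead of the robot, y to its left, z up, the work surface at z = 0. Lengths are in m, angles in rad, forces in N, time in s.
With the tool pointing down it reaches from about 0.3 to 0.775 m from the base axis. Payload 14.6 kg.
Tool frame: the origin (TCP) lies at the very end of the fingers, on their centre line; the grasp point (between the pads) lies ctrl.tcp_to_grasp behind it (ctrl.tcp_to_grasp is the distance from the TCP to the grasp point, in m); x points along the fingers, y is the direction in which the jaws open and shut, and the axes are right-handed (so a half turn about x gives the same grasp; the last joint's range is limited). The gripper opens to 94 mm and grips with 3 to 60 N. Pads are 16 mm wide; open, the fingers measure 119 mm over their backs; the gripper's body (75 mm by 177 mm) begins 78 mm behind the grasp point.
Start: joints at [-1.271, 0.3, 1.521, -0, 1.321, -0.067], TCP at [0.197, -0.513, 0.205] pointing down, gripper open.
Joint ranges: [-3.03, 3.03], [-0.79, 2.21], [0.23, 2.52], [-1.04, 4.18], [0, 3.07], [-2.55, 2.55]. Speed limits (rad/s): [2.22, 2.22, 2.57, 3.14, 3.14, 3.14].

INTERFACE

Orientations are given as [roll, pitch, yaw] about the fixed x, y, z axes, in that order (R = Rz(yaw) Ry(pitch) Rx(roll)).
In Python, from station import ctrl gives the robot as it stands.
- The arm moves only by the tool play_rows, never from a script. Its argument "increments" is a list that holds one entry, the list of rows, each a list of 5 numbers: the closure in counts, from 0 (fully open) to 255 (shut), then the shift along the tool's x, y, z in cm, then the turn about the tool's x in degrees. A call has 1 to 12 rows; each row shifts and turns the commanded pose from where the row before left it, along the tool's axes as they then stand; what a row does not reach is not made up. A row lasts 1/12 s, in which the tool goes at most 41.7 mm and 7.16 degrees, less where a joint would pass 70% of its speed; a pose out of reach is approached as far as the arm can. A call is refused whole if a number of a shift passes 4.17 or a number of a turn 7.16, either way. A call with a gripper value outside its range is refused whole. The fingers move at their own pace and stop on an object; "newtons" is the grip in N (left out, the last holds). Time passes only in rows, so rows that do not move let the fingers close. It gives the time, the measured TCP pose, the force and the opening at its end, in the units of the state.
- ctrl.get_obs(): the state, without advancing time (a new reading comes with each control period).
- ctrl.camera(name): name is "scene" or "side" or "wrist"; returns the picture (384x512x3 uint8, red, green, blue); there is no depth.
- ctrl.calibration(name): a dict with "fx", "fy", "cx", "cy" (pixels), "k1" (the pictures are not rectified: a ray, as slopes to the right and down, at radius r is drawn at 1 + k1 r^2 times it, then the intrinsics apply), "rvec" (rotation vector, rad) and "tvec" (3), from world to camera coordinates, as OpenCV has them; the wrist camera has in their place "T_tool_cam" (4x4, takes a point from camera to tool coordinates, whose origin is the TCP and whose axes are the tool frame's). Camera axes: x right, y down, z forward; pixel columns grow to the right and rows downward; lengths in m; the calibration is good to about 2 mm. A picture is of the moment at which its call begins: read the wrist's pose just before it. calibration takes no time and is no camera call.
- ctrl.hand_in(): hands the job in, once; it reports no verdict.
The state is a dict: "time_s": time; "qpos": joint angles; "joint_vel": joint speeds; "tau": joint torques, N m; "ee_pos": TCP position; "eef_rot": TCP orientation; "force": force on the tool from outside, world axes, zero at the start; "moment": the same for the moment, N m; "grip_width": finger opening in m.
Only numpy, scipy, OpenCV 4.12 (cv2) and the standard library are available. Lean on these libraries where they do the work, as an engineer would, in place of code of your own. Each camera call takes 0.05 s, during which the arm holds its last target.

TASK

The top steel sample tray is stuck in the stack beneath it: turn the black clamp knob clockwise (seen from above) until its red arm has swung right off the tray, then peel the tray loose by tilting it, raising the corner with the blue post about 5 cm while the opposite corner still rests down in the stack. Then lift it out and present it for loading: hold it by the blue post, about level and still, over the middle of the green mat and at least 15 cm above the bench, touching nothing else. Finish while still holding it there (do not put it down), with the clamp left open and the fruits, tissue box and phone left where they are.

Things in the scene. Friction and masses are not known exactly. Their poses are not given: they have to be found in the camera images.
- rack: Fixed white base plate 210 x 220 x 12 mm (y from -135 to 85) with nested steel trays and a clamp post. Origin on the bench under the trays' middle; x along their long side, z up. The top lower tray: floor at z = 24, wall tops at 42, inside 186 x 136. Four sprung rubber buttons in its long walls, at x = -68 and -28, hold the loose tray with 25 N in all (about 8 N at the post when peeled); each lets go once the tray there is 15 mm up.
- clamp (a joint): Quarter-turn clamp on the rack. 0: red arm points along the rack's +y, 2 mm above the tray's rim, blocking it. Grows clockwise seen from above, to its stop at 1.65 rad (at 1.57 the arm points along the rack's +x, beside the tray); the arm is off the tray from 1.15. Starts between 0 and 0.2. Friction 0.05 N m; stays where it is left.
- clamp_knob (a point): Grip point of the knob on its upright turning axis, 84 mm above the bench, at (0, -108) in the rack's frame. The knob is a black upright bar 46 long, 14 wide, from 63 to 99 mm above the bench, long along this point's y, which is where the red arm points (arm 14 wide, reaching 60 mm from the axis, 56 to 63 mm above the bench).
- tray_center (a point): The loose top tray, steel, about 0.18 kg: 180 (x) x 130 (y) x 30 mm, walls and floor 3 mm. Point at its middle, 15 mm above its underside; axes along its sides, z up out of the tray. It starts nested in the stack, aligned with the rack, underside 24 mm and rim 54 mm above the bench.
- tray_post (a point): Blue plastic grip post in the tray's (+x, +y) corner: 26 (tray x) by 14 mm (tray y), its top 68 mm above the tray's underside, 38 above the rim. Point on its axis 52 mm above the underside, (75, 56, 37) mm from tray_center in the tray's axes. Grip it across the 14 mm.
- tray_far_corner (a point): Underside of the tray at the corner diagonally opposite the post, (-90, -65, -15) mm from tray_center: the corner that stays down while peeling.
- mat: Thin green mat 210 (x) x 170 (y) x 4 mm, fixed on the bench; origin at its middle, underside. The place over which to present the tray.
- fruit_a_center (a point): A loose dragon fruit, magenta, 82 mm across, 95 mm high, standing on end; point at its middle. Leave alone.
- fruit_b_center (a point): A second such dragon fruit. Leave alone.
- tissue_box_center (a point): Pink and white tissue box 90 x 130 x 60 mm, loose; point at its middle. Leave alone.
- phone: Black phone 75 x 150 x 10 mm lying on the bench, loose; origin at the middle of its underside. Leave alone.
Not all that is in view belongs to the job. Leave any turquoise or yellow look-alike of the part that bears tray_center alone.

How it is judged:
By the outcome, as a careful person would: the job done as asked, in the order asked, and still so for the second after the job is handed in, while the arm keeps its last pose, push and grip.
It also fails if it takes over 61 s, if anything falls off the work surface, if the arm or the gripper's body presses on something with over 40 N, if the wrist force passes 120 N, or if a joint passes its speed limit or range.

## Working session

There is one attempt and no reset: what is moved stays moved. The work goes in short steps, Python scripts to look and compute and a tool call to move; the robot and the scene stay as the last step left them, time stands still between calls to the robot, and variables do not carry over. Pictures are saved under pics/ and viewed, and the job is handed in when it is done.

Besides the shell and the picture viewer there is one more tool, called after ">>>" as name(argument=value, ...) on one line, values as JSON. play_rows: Moves the arm, as the interface text tells. Its arguments: {"type":"object","properties":{"increments":{"type":"array"},"newtons":{"type":"number"}},"required":["increments"]}

```bash
ls; mkdir -p pics
python3 - <<'E'
from station import ctrl
import cv2
o=ctrl.get_obs()
print(o, ctrl.tcp_to_grasp)
for n in ["scene","side","wrist"]:
    cv2.imwrite(f"pics/a_{n}.png",ctrl.camera(n)[:,:,::-1]); print(n,ctrl.calibration(n))
E
```

```text
pics
{'time_s': 0.0, 'qpos': array([-1.27058726e+00,  3.00477226e-01,  1.52157432e+00,  9.19433994e-06,
        1.32072205e+00, -6.65815506e-02]), 'joint_vel': array([-9.20498026e-04, -3.27429562e-06, -1.02692696e-03,  8.27761260e-04,
        5.41997273e-04,  2.45891937e-05]), 'tau': array([ 1.34010730e-03, -5.31801724e+01, -3.52733302e+01,  7.09013594e-02,
        2.43357383e-02, -5.32563092e-05]), 'ee_pos': array([ 0.19717184, -0.51315737,  0.20488584]), 'eef_rot': array([-1.64491884,  1.56961535,  1.86346215]), 'force': array([ 0.71455228, -0.63088612, -0.5419045 ]), 'moment': array([ 0.03095857,  0.04122973, -0.02300994]), 'grip_width': 0.09383034640244249} 0.0188
scene {'fx': 440.9887783968643, 'fy': 440.9887783968643, 'cx': 250.27377642641778, 'cy': 185.58449201189524, 'k1': 0.015545224841841825, 'rvec': array([ 1.45361416,  2.31510044, -0.7287717 ]), 'tvec': array([ 0.2950999 , -0.30537423,  1.50282133])}
side {'fx': 367.8046124809001, 'fy': 367.8046124809001, 'cx': 243.05647231373294, 'cy': 195.91050971305359, 'k1': 0.007954167047971316, 'rvec': array([ 2.15677555,  0.57572488, -0.29662751]), 'tvec': array([-0.38965079, -0.13055781,  1.54220458])}
wrist {'fx': 292.3134573242421, 'fy': 292.3134573242421, 'cx': 254.80882810570318, 'cy': 194.64843828359312, 'k1': 0.02136784739505972, 'T_tool_cam': array([[ 1.49583511e-04, -2.57216683e-01,  9.66353743e-01,
        -1.79351801e-01],
       [ 9.99999981e-01, -8.45656537e-05, -1.77300710e-04,
         5.50160293e-04],
       [ 1.27325037e-04,  9.66353750e-01,  2.57216665e-01,
        -7.58497946e-02],
       [ 0.00000000e+00,  0.00000000e+00,  0.00000000e+00,
         1.00000000e+00]])}
```

View pics/a_scene.png

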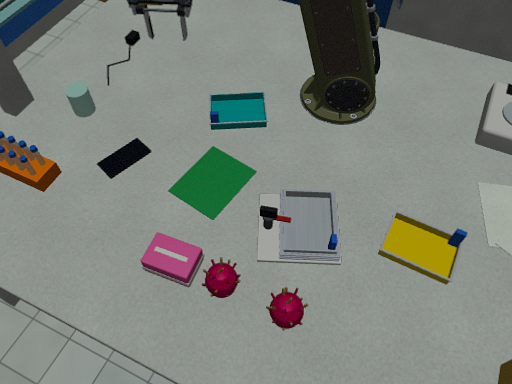

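View pics/a_side.png

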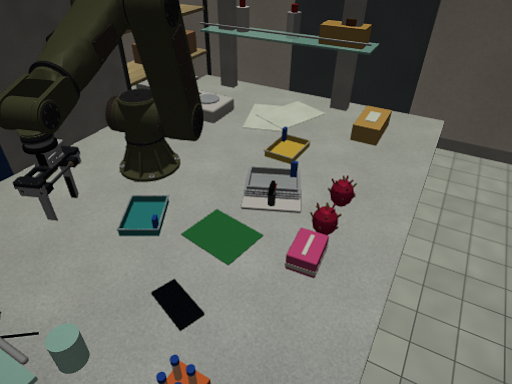

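View pics/a_wrist.png

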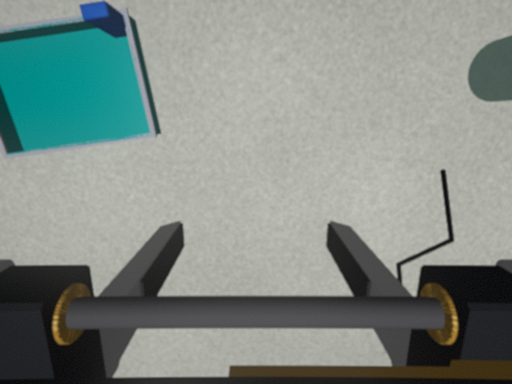

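The scene picture shows three trays: turquoise (238,110), yellow (420,245) and steel on the white rack (310,222). The steel one has the red-armed clamp at (268,213) and a blue post at (333,241), so it is the one meant. I'll enlarge it to confirm.

```bash
cat > h.py <<'E'
import numpy as np, cv2
from scipy.spatial.transform import Rotation as R
from scipy.optimize import least_squares
from station import ctrl
def cam(n,obs=None):
    c=ctrl.calibration(n); K=np.array([[c['fx'],0,c['cx']],[0,c['fy'],c['cy']],[0,0,1]])
    if n=='wrist':
        o=obs or ctrl.get_obs(); T=np.eye(4); T[:3,:3]=R.from_euler('xyz',o['eef_rot']).as_matrix(); T[:3,3]=o['ee_pos']
        W=np.linalg.inv(T@c['T_tool_cam'])
        return K,c['k1'],W[:3,:3],W[:3,3]
    return K,c['k1'],cv2.Rodrigues(c['rvec'])[0],c['tvec']
def proj(C,P):
    K,k,Rm,t=C; p=np.atleast_2d(P)@Rm.T+t
    return cv2.projectPoints(np.atleast_2d(p).astype(float),np.zeros(3),np.zeros(3),K,np.array([k,0,0,0.]))[0][:,0]
def onz(C,uv,z):
    K,k,Rm,t=C
    u=cv2.undistortPoints(np.array(uv,float).reshape(-1,1,2),K,np.array([k,0,0,0.]))[:,0]
    d=np.c_[u,np.ones(len(u))]@Rm; o=-Rm.T@t
    return o+d*((np.reshape(z,(-1,1))-o[2])/d[:,2:])
def rackpts(p,P): # p=x,y,yaw ; P in mm
    P=np.atleast_2d(P)/1000.; c,s=np.cos(p[2]),np.sin(p[2])
    return np.c_[p[0]+c*P[:,0]-s*P[:,1],p[1]+s*P[:,0]+c*P[:,1],P[:,2]]
def crop(n,x0,y0,x1,y1,k,name,img=None):
    if img is None: img=ctrl.camera(n)[:,:,::-1]
    cv2.imwrite(f"pics/{name}.png",cv2.resize(np.ascontiguousarray(img[y0:y1,x0:x1]),None,fx=k,fy=k,interpolation=cv2.INTER_CUBIC))
def tcpfor(pos,yaw):pass
E
python3 - <<'E'
import cv2
from h import *
a=cv2.imread('pics/a_scene.png');b=cv2.imread('pics/a_side.png')
crop('',245,180,355,272,7,'b_scene',a);crop('',235,150,310,216,8,'b_side',b)
crop('',160,140,265,225,6,'b_mat',a)
E
```

```text
(no output)
```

View pics/b_scene.png

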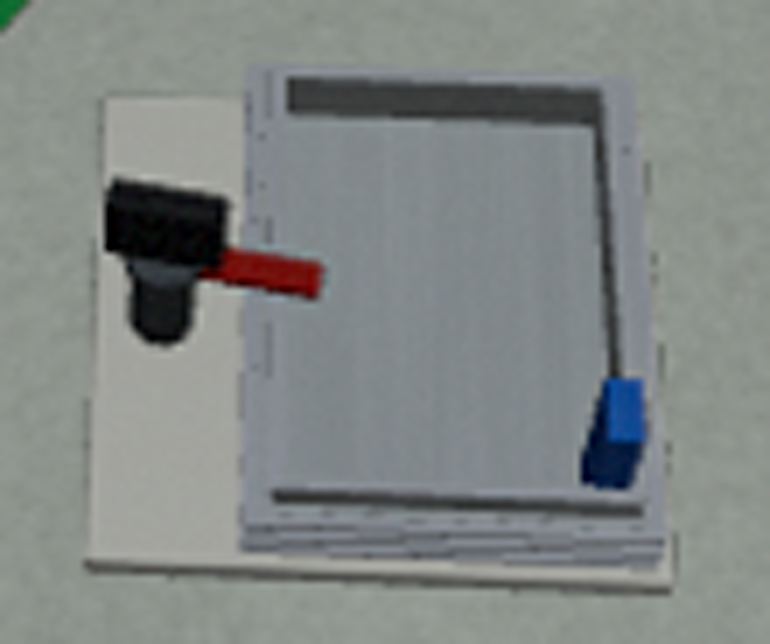

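View pics/b_side.png

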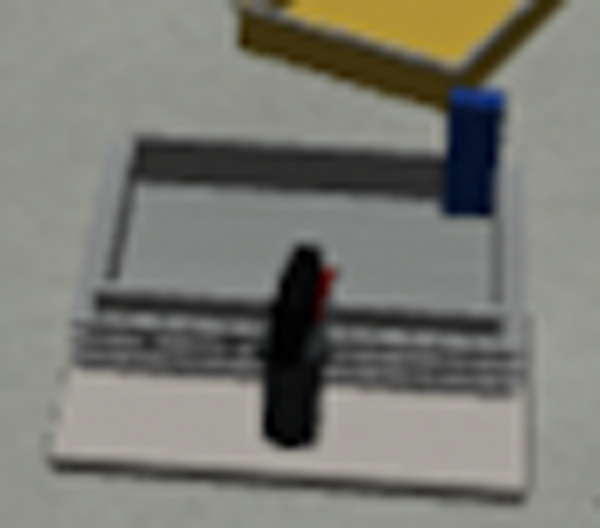

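View pics/b_mat.png

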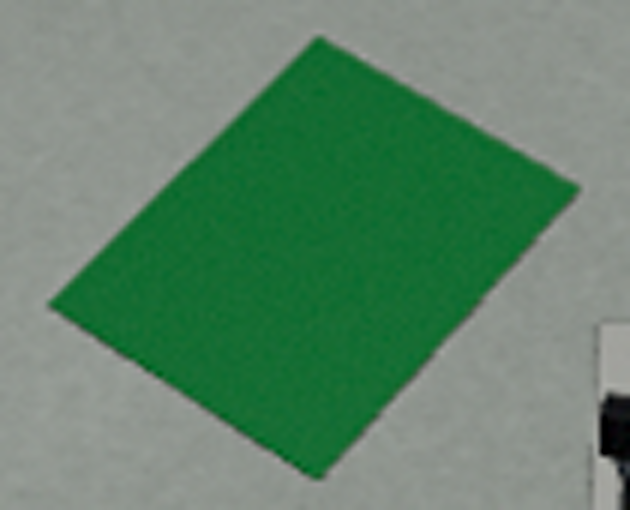

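The steel tray with the red-armed clamp is confirmed. Rack +x runs down the scene picture and +y to its right. I'll fit poses next.

```bash
cat > fit.py <<'E'
from h import *
def px(l,k,x0,y0): return (np.array(l,float)+.5)/k-.5+[x0,y0]
S=px([(103,97),(88,562),(670,582),(608,378),(642,378),(645,442),(605,442)],7,245,180)
SP=[(-105,-135,12),(105,-135,12),(105,85,12),(62,49,92),(62,63,92),(88,63,92),(88,49,92)]
D=px([(525,487),(55,458),(452,108),(502,108),(502,91),(455,88)],8,235,150)
DP=[(105,-135,12),(-105,-135,12),(62,49,92),(88,49,92),(88,63,92),(62,63,92)]
cs,cd=cam('scene'),cam('side')
f=lambda p:np.r_[(proj(cs,rackpts(p,SP))-S).ravel(),(proj(cd,rackpts(p,DP))-D).ravel()]
g=onz(cs,S[:3],.012); v=g[1]-g[0]
p0=np.r_[(g[0]+g[2])/2*1.0,0][:2]; p0=np.r_[p0,np.arctan2(v[1],v[0])]
r=least_squares(f,p0,loss='soft_l1')
p=r.x; print('rack',p,'deg',np.degrees(p[2])); print(f(p).reshape(-1,2).round(1).tolist())
# clamp angle: knob bar top corners, arm end
M=px([(319,36),(580,187),(319,479),(49,304)],6,160,140)
m=onz(cs,M,.004); print('mat',m.round(4).tolist(),'mid',m.mean(0).round(4)); 
for i in range(4): print(np.linalg.norm(m[i]-m[(i+1)%4]).round(4),end=' ')
d=m[1]-m[0]; print('edge01 deg',np.degrees(np.arctan2(d[1],d[0])))
A=px([(325,262),(318,300)],7,245,180); a=onz(cs,A,.063)
k=rackpts(p,[(0,-108,84),(75,56,76),(0,0,0)]);print('knob,post,mid',k.round(4).tolist())
e=a.mean(0)-k[0]; ang=p[2]+np.pi/2-np.arctan2(e[1],e[0]); print('arm',np.linalg.norm(e[:2]),'theta',ang)
T=px([(115,178),(230,196)],7,245,180);t=onz(cs,T,.099); e=t[1]-t[0]; print('knob far edge theta',p[2]+np.pi/2-np.arctan2(e[1],e[0]),np.linalg.norm(e))
np.save('rack.npy',p)
E
python3 fit.py
```

```text
rack [0.52400215 0.09817113 0.40528063] deg 23.220869547079847
[[-0.4, -0.8], [-1.1, -0.0], [1.0, 0.5], [-0.7, -0.5], [0.1, -0.3], [0.4, -0.1], [0.3, -0.3], [0.9, 0.4], [-0.5, -0.2], [0.1, -0.6], [0.8, -0.2], [0.8, -0.1], [-0.3, -0.1]]
mat [[0.3782, -0.2746, 0.004], [0.4079, -0.1102, 0.004], [0.6121, -0.1469, 0.004], [0.5827, -0.3117, 0.004]] mid [ 0.4952 -0.2109  0.004 ]
0.1671 0.2074 0.1675 0.2078 edge01 deg 79.76102909706734
knob,post,mid [[0.5666, -0.0011, 0.084], [0.5708, 0.1792, 0.076], [0.524, 0.0982, 0.0]]
arm 0.06034473079603718 theta 0.17947331261405797
knob far edge theta 0.14093051599097683 0.04285900960688851
```

```bash
cat >> h.py <<'E'
def plan(P,jaw,o=None):
    """P: world grasp-point target; jaw: desired tool-y world angle deg (mod180). prints tool shifts (after turning) """
    o=o or ctrl.get_obs(); Rm=R.from_euler('xyz',o['eef_rot']).as_matrix()
    cur=np.degrees(np.arctan2(Rm[1,1],Rm[0,1])); g=o['ee_pos']-Rm[:,0]*ctrl.tcp_to_grasp
    d=np.array(P)-g
    print('tool y ang %.2f  z ang %.2f, x axis %s, grasp %s q %s'%(cur,np.degrees(np.arctan2(Rm[1,2],Rm[0,2])),Rm[:,0].round(3),g.round(4),o['qpos'].round(2)))
    t=(cur-jaw+90)%180-90
    print('turn about tool x (deg, + = cw) %.2f ; shift now-axes cm %s ; world d %s'%(t,(Rm.T@d*100).round(2),d.round(4)))
    R2=Rm@R.from_euler('x',t,degrees=True).as_matrix(); print(' shift in turned axes cm',(R2.T@d*100).round(2))
    print(' t %.2f force %s moment %s grip %.4f'%(o['time_s'],o['force'].round(1),o['moment'].round(2),o['grip_width']))
E
python3 - <<'E'
from h import *
p=np.load('rack.npy'); k=rackpts(p,[(0,-108,86)])[0]
plan(k,np.degrees(p[2]-.16))
E
```

```text
tool y ang -68.99  z ang -158.99, x axis [-0.     0.001 -1.   ], grasp [ 0.1972 -0.5132  0.2238] q [-1.27  0.3   1.52  0.    1.32 -0.07]
turn about tool x (deg, + = cw) -83.04 ; shift now-axes cm [ 13.82 -34.55 -52.85] ; world d [ 0.3694  0.5122 -0.1378]
 shift in turned axes cm [ 13.82  48.27 -40.7 ]
 t 0.15 force [-0.6  0.   0.5] moment [-0.   -0.01 -0.04] grip 0.0942
```

>>> play_rows(increments=[[[0, 0, -2.2, -3.36, 0], [0, 0, -2.2, -3.36, 0], [0, 0, -2.2, -3.36, 0], [0, 0, -2.2, -3.36, 0], [0, 0, -2.2, -3.36, 0], [0, 0, -2.2, -3.36, 0], [0, 0, -2.2, -3.36, 0], [0, 0, -2.2, -3.36, 0], [0, 0, -2.2, -3.36, 0], [0, 0, -2.2, -3.36, 0], [0, 0, -2.2, -3.36, 0], [0, 0, -2.2, -3.36, 0]]])

```text
time_s: 1.15
ee_pos: [0.4797, -0.1204, 0.2055]
eef_rot: [1.623, 1.571, -1.151]
force: [0.1, -0.9, -0.4]
grip_width: 0.0935
```

>>> play_rows(increments=[[[0, 0, 0, 0, -6.92], [0, 0, 0, 0, -6.92], [0, 0, 0, 0, -6.92], [0, 0, 0, 0, -6.92], [0, 0, 0, 0, -6.92], [0, 0, 0, 0, -6.92], [0, 0, 0, 0, -6.92], [0, 0, 0, 0, -6.92], [0, 0, 0, 0, -6.92], [0, 0, 0, 0, -6.92], [0, 0, 0, 0, -6.92], [0, 0, 0, 0, -6.92]]])

```text
time_s: 2.15
ee_pos: [0.4788, -0.1224, 0.2053]
eef_rot: [-2.097, 1.57, 2.866]
force: [-0.1, -0.0, 0.1]
grip_width: 0.0942
```

Run:
```python
from h import *
p=np.load('rack.npy'); k=rackpts(p,[(0,-108,86)])[0]
plan(k,np.degrees(p[2]-.16))
o=ctrl.get_obs(); im=ctrl.camera('wrist')[:,:,::-1]; cv2.imwrite('pics/c_wrist.png',im)
C=cam('wrist',o)
print(proj(C,rackpts(p,[(0,-108,99),(75,56,92),(-105,-135,12),(90,-65,54)])).round(0))
```

```text
tool y ang 14.40  z ang -75.60, x axis [-0.  0. -1.], grasp [ 0.4788 -0.1224  0.2241] q [-0.32  0.18  1.67 -0.    1.29 -0.58]
turn about tool x (deg, + = cw) 0.34 ; shift now-axes cm [13.81 11.52 -9.56] ; world d [ 0.0877  0.1213 -0.1381]
 shift in turned axes cm [13.81 11.46 -9.63]
 t 2.15 force [-0.1 -0.   0.1] moment [ 0.   -0.04  0.08] grip 0.0942
[[ 379.   92.]
 [ 467. -149.]
 [ 266.  135.]
 [ 449.   36.]]
```

View pics/c_wrist.png

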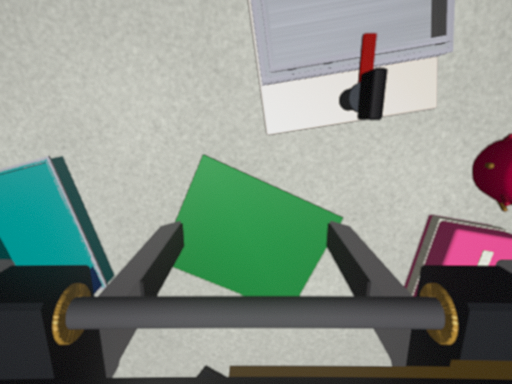

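The wrist picture shows the knob top at (379,92), matching the projection, so I'll move above it.

>>> play_rows(increments=[[[0, 0, 2.9, -2.4, 0], [0, 0, 2.9, -2.4, 0], [0, 0, 2.9, -2.4, 0], [0, 0, 2.8, -2.4, 0], [0, 2, 0, 0, 0], [0, 2, 0, 0, 0], [0, 1.5, 0, 0, 0], [0, 0, 0, 0, 0]]])

```text
time_s: 2.87
ee_pos: [0.5658, -0.001, 0.1472]
eef_rot: [-1.871, 1.565, 3.084]
force: [-0.4, 0.2, -1.2]
grip_width: 0.094
```

Run:
```python
from h import *
p=np.load('rack.npy'); k=rackpts(p,[(0,-108,86)])[0]
plan(k,np.degrees(p[2]-.16))
o=ctrl.get_obs(); im=ctrl.camera('wrist')[:,:,::-1]; cv2.imwrite('pics/d_wrist.png',im)
C=cam('wrist',o)
print(proj(C,rackpts(p,[(0,-108,99),(75,56,92),(-105,-135,12),(90,-65,54)])).round(0))
```

```text
tool y ang 13.92  z ang -76.08, x axis [-0.005  0.    -1.   ], grasp [ 0.5659 -0.001   0.166 ] q [-0.07  0.39  1.54 -0.    1.22 -0.31]
turn about tool x (deg, + = cw) -0.13 ; shift now-axes cm [8.   0.11 0.03] ; world d [ 0.0007 -0.0001 -0.08  ]
 shift in turned axes cm [8.   0.11 0.03]
 t 2.87 force [-0.4  0.2 -1.2] moment [ 0.03 -0.12  0.1 ] grip 0.0940
[[255. 211.]
 [325. -36.]
 [168. 224.]
 [344. 137.]]
```

View pics/d_wrist.png

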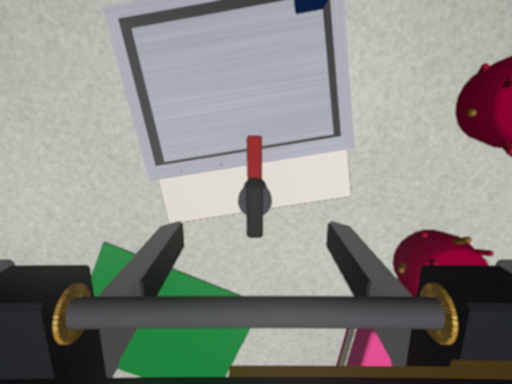

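The knob is centred (255,207) and its arm lines up with the tool. I'll descend and grip it.

>>> play_rows(newtons=20, increments=[[[0, 2.5, 0.1, 0, 0], [0, 2.5, 0, 0, 0], [0, 2, 0, 0, 0], [0, 1, 0, 0, 0], [0, 0, 0, 0, 0], [255, 0, 0, 0, 0], [255, 0, 0, 0, 0], [255, 0, 0, 0, 0], [255, 0, 0, 0, 0], [255, 0, 0, 0, 0], [255, 0, 0, 0, 0], [255, 0, 0, 0, 0]]])

```text
time_s: 3.92
ee_pos: [0.5682, -0.0011, 0.0707]
eef_rot: [1.259, 1.571, -0.066]
force: [0.3, -0.6, 0.3]
grip_width: 0.0508
```

Run:
```python
from h import *
p=np.load('rack.npy'); k=rackpts(p,[(0,-108,86)])[0]
plan(k,np.degrees(p[2]-.16))
```

```text
tool y ang 14.05  z ang -75.95, x axis [ 0. -0. -1.], grasp [ 0.5682 -0.0011  0.0895] q [-0.07  0.48  1.6   0.    1.06 -0.31]
turn about tool x (deg, + = cw) 0.00 ; shift now-axes cm [ 0.35 -0.16 -0.04] ; world d [-0.0016 -0.     -0.0035]
 shift in turned axes cm [ 0.35 -0.16 -0.04]
 t 3.92 force [ 0.3 -0.6  0.3] moment [-0.01 -0.07 -0.03] grip 0.0508
```

>>> play_rows(increments=[[[255, 0.3, -0.1, 0, 0], [255, 0, 0, 0, 0], [255, 0, 0, 0, 0], [255, 0, 0, 0, 0], [255, 0, 0, 0, 0], [255, 0, 0, 0, 0], [255, 0, 0, 0, 0], [255, 0, 0, 0, 0]]])

```text
time_s: 4.58
ee_pos: [0.5654, -0.0017, 0.0674]
eef_rot: [-1.696, 1.566, -3.021]
force: [-15.3, -4.2, 8.9]
grip_width: 0.0141
```

Run:
```python
from h import *
p=np.load('rack.npy'); k=rackpts(p,[(0,-108,86)])[0]
plan(k,np.degrees(p[2]-.16))
```

```text
tool y ang 14.06  z ang -75.94, x axis [-0.005 -0.001 -1.   ], grasp [ 0.5654 -0.0017  0.0862] q [-0.07  0.49  1.61 -0.    1.05 -0.31]
turn about tool x (deg, + = cw) 0.01 ; shift now-axes cm [ 0.01  0.13 -0.03] ; world d [ 0.0011  0.0006 -0.0002]
 shift in turned axes cm [ 0.01  0.13 -0.03]
 t 4.58 force [-15.3  -4.2   8.9] moment [-0.65  2.71  0.04] grip 0.0141
```

>>> play_rows(increments=[[[255, 0, -0.1, 0, 0], [255, 0, 0, 0, 0]]])

```text
time_s: 4.75
ee_pos: [0.5653, -0.0018, 0.0674]
eef_rot: [-1.704, 1.569, -3.03]
force: [-7.1, -0.6, 3.4]
grip_width: 0.0141
```

Run:
```python
from h import *
p=np.load('rack.npy'); k=rackpts(p,[(0,-108,86)])[0]
plan(k,np.degrees(p[2]-.16))
```

```text
tool y ang 14.06  z ang -75.94, x axis [-0.002 -0.    -1.   ], grasp [ 0.5653 -0.0018  0.0862] q [-0.07  0.48  1.61 -0.    1.05 -0.31]
turn about tool x (deg, + = cw) 0.00 ; shift now-axes cm [ 0.02  0.14 -0.04] ; world d [ 0.0013  0.0007 -0.0002]
 shift in turned axes cm [ 0.02  0.14 -0.04]
 t 4.75 force [-7.1 -0.6  3.4] moment [-0.29  1.29  0.01] grip 0.0141
```

>>> play_rows(increments=[[[255, 0, -0.1, 0, 3], [255, 0, 0, 0, 6], [255, 0, 0, 0, 6], [255, 0, 0, 0, 6], [255, 0, 0, 0, 6], [255, 0, 0, 0, 6], [255, 0, 0, 0, 0]]])

```text
time_s: 5.33
ee_pos: [0.5655, -0.0018, 0.0674]
eef_rot: [1.937, 1.57, 0.031]
force: [3.7, 0.3, -3.1]
grip_width: 0.0142
```

Run:
```python
from h import *
p=np.load('rack.npy'); k=rackpts(p,[(0,-108,86)])[0]
plan(k,np.degrees(p[2]-1.5))
```

```text
tool y ang -19.23  z ang -109.23, x axis [ 0.001  0.    -1.   ], grasp [ 0.5655 -0.0018  0.0862] q [-0.07  0.48  1.61  0.    1.05  0.27]
turn about tool x (deg, + = cw) 43.49 ; shift now-axes cm [ 0.02  0.08 -0.1 ] ; world d [ 0.0011  0.0007 -0.0002]
 shift in turned axes cm [ 0.02 -0.01 -0.13]
 t 5.33 force [ 3.7  0.3 -3.1] moment [-0.05 -0.65 -0.02] grip 0.0142
```

Forces are small, so I'll carry on turning.

>>> play_rows(increments=[[[255, 0, 0, 0, 6], [255, 0, 0, 0, 6], [255, 0, 0, 0, 6], [255, 0, 0, 0, 6], [255, 0, 0, 0, 6], [255, 0, 0, 0, 6], [255, 0, 0, 0, 6], [255, 0, 0, 0, 2], [255, 0, 0, 0, 0], [255, 0, 0, 0, 0]]])

```text
time_s: 6.17
ee_pos: [0.5658, -0.002, 0.0674]
eef_rot: [2.447, 1.569, -0.219]
force: [6.3, -1.1, -4.3]
grip_width: 0.0139
```

Run:
```python
from h import *
p=np.load('rack.npy'); k=rackpts(p,[(0,-108,86)])[0]
plan(k,np.degrees(p[2]-1.5))
crop('scene',215,150,365,270,5,'e_scene')
```

```text
tool y ang -62.74  z ang -152.74, x axis [ 0.001 -0.    -1.   ], grasp [ 0.5658 -0.002   0.0862] q [-0.07  0.48  1.61 -0.    1.05  1.03]
turn about tool x (deg, + = cw) -0.02 ; shift now-axes cm [ 0.02 -0.05 -0.11] ; world d [ 0.0008  0.001  -0.0002]
 shift in turned axes cm [ 0.02 -0.05 -0.11]
 t 6.17 force [ 6.3 -1.1 -4.3] moment [-0.25 -1.05 -0.04] grip 0.0139
```

View pics/e_scene.png

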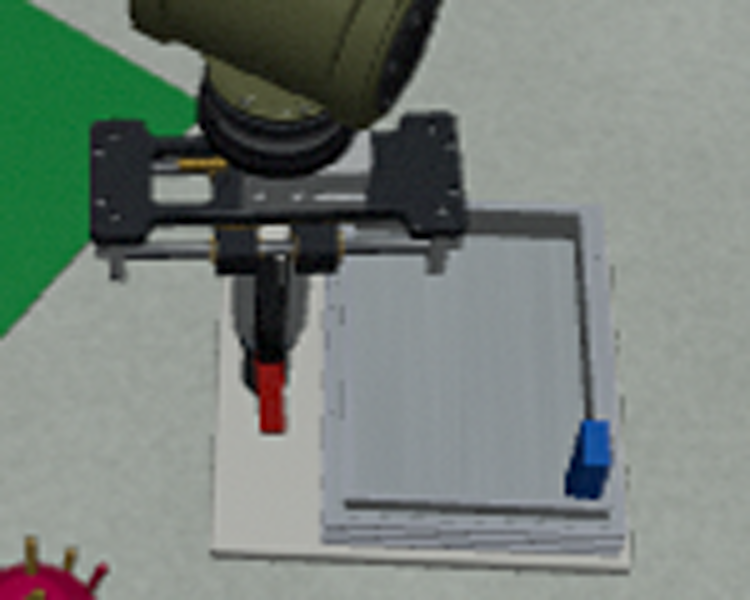

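The red arm now points along rack +x, beside the tray (272,395 in the crop). I'll release the knob, rise, and go to the post.

>>> play_rows(increments=[[[110, 0, 0, 0, 0], [110, 0, 0, 0, 0], [110, 0, 0, 0, 0], [110, 0, 0, 0, 0], [110, -1, 0, 0, 0], [110, -2, 0, 0, 0], [110, -2.5, 0, 0, 0], [110, -2.5, 0, 0, 0], [110, 0, 0, 0, 0]]])

```text
time_s: 6.97
ee_pos: [0.5671, -0.0019, 0.1532]
eef_rot: [2.603, 1.563, -0.066]
force: [0.9, -0.6, 0.9]
grip_width: 0.0531
```

Run:
```python
from h import *
p=np.load('rack.npy'); k=rackpts(p,[(75,56,81)])[0]
plan(k,np.degrees(p[2]+np.pi/2))
```

```text
tool y ang -62.91  z ang -152.91, x axis [ 0.007 -0.    -1.   ], grasp [ 0.567  -0.0019  0.172 ] q [-0.07  0.38  1.54  0.    1.21  1.03]
turn about tool x (deg, + = cw) 3.87 ; shift now-axes cm [  9.09 -15.98  -8.53] ; world d [ 0.0039  0.1811 -0.091 ]
 shift in turned axes cm [  9.09 -16.52  -7.43]
 t 6.97 force [ 0.9 -0.6  0.9] moment [-0.01  0.01  0.02] grip 0.0531
```

>>> play_rows(increments=[[[110, 0, 0, 0, 3.9], [110, 0, -3.3, -1.5, 0], [110, 0, -3.3, -1.5, 0], [110, 0, -3.3, -1.5, 0], [110, 0, -3.3, -1.5, 0], [110, 0, -3.3, -1.4, 0], [110, 2, 0, 0, 0], [110, 0, 0, 0, 0]]])

```text
time_s: 7.63
ee_pos: [0.5668, 0.1804, 0.1247]
eef_rot: [-0.166, 1.567, -2.9]
force: [-0.7, -0.2, -1.3]
grip_width: 0.0536
```

Run:
```python
from h import *
p=np.load('rack.npy'); k=rackpts(p,[(75,56,81)])[0]
plan(k,np.degrees(p[2]+np.pi/2))
o=ctrl.get_obs(); im=ctrl.camera('wrist')[:,:,::-1]; cv2.imwrite('pics/f_wrist.png',im)
C=cam('wrist',o)
print(proj(C,rackpts(p,[(62,49,92),(88,49,92),(88,63,92),(62,63,92)])).round(0).tolist())
```

```text
tool y ang -66.66  z ang -156.66, x axis [-0.004 -0.001 -1.   ], grasp [0.5669 0.1804 0.1435] q [0.25 0.47 1.47 0.   1.2  1.41]
turn about tool x (deg, + = cw) 0.12 ; shift now-axes cm [ 6.25  0.27 -0.34] ; world d [ 0.004  -0.0012 -0.0625]
 shift in turned axes cm [ 6.25  0.27 -0.34]
 t 7.63 force [-0.7 -0.2 -1.3] moment [-0.    0.01  0.02] grip 0.0536
[[267.0, 231.0], [267.0, 199.0], [248.0, 198.0], [249.0, 231.0]]
```

View pics/f_wrist.png

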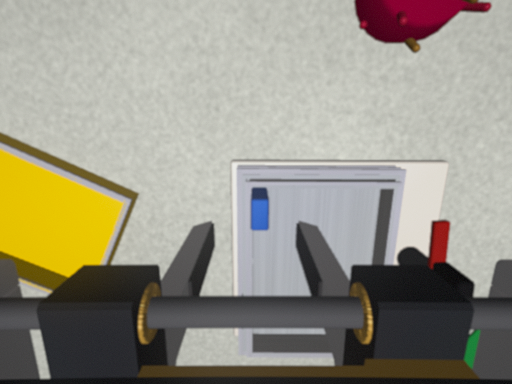

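The post top is at about (260,214), within 1 mm of the prediction. I'll descend and grip it.

>>> play_rows(newtons=25, increments=[[[110, 2, 0.35, -0.35, 0], [110, 2, 0, 0, 0], [110, 1.5, 0, 0, 0], [110, 0.7, 0, 0, 0], [110, 0, 0, 0, 0], [255, 0, 0, 0, 0], [255, 0, 0, 0, 0], [255, 0, 0, 0, 0], [255, 0, 0, 0, 0], [255, 0, 0, 0, 0], [255, 0, 0, 0, 0], [255, 0, 0, 0, 0]]])

```text
time_s: 8.68
ee_pos: [0.5732, 0.1778, 0.0658]
eef_rot: [-2.548, 1.569, 0.997]
force: [0.4, 6.1, 1.8]
grip_width: 0.0139
```

Run:
```python
from h import *
p=np.load('rack.npy'); k=rackpts(p,[(75,56,81)])[0]
plan(k,np.degrees(p[2]+np.pi/2))
```

```text
tool y ang -66.85  z ang -156.85, x axis [ 0.001  0.001 -1.   ], grasp [0.5732 0.1778 0.0846] q [0.24 0.55 1.51 0.   1.08 1.41]
turn about tool x (deg, + = cw) -0.07 ; shift now-axes cm [ 0.36 -0.22  0.16] ; world d [-0.0023  0.0014 -0.0036]
 shift in turned axes cm [ 0.36 -0.22  0.16]
 t 8.68 force [0.4 6.1 1.8] moment [ 0.99 -0.03 -0.15] grip 0.0139
```

>>> play_rows(newtons=30, increments=[[[255, 0, -0.1, 0, 0], [255, -0.6, 0, 0.22, 0], [255, -0.6, 0, 0.24, 0], [255, -0.55, 0, 0.26, 0], [255, -0.55, 0, 0.28, 0], [255, 0, 0, 0, 0]]])

```text
time_s: 9.18
ee_pos: [0.5633, 0.174, 0.0897]
eef_rot: [3.001, 1.57, 0.263]
force: [1.5, 2.6, -0.3]
grip_width: 0.0139
```

Run:
```python
from h import *
p=np.load('rack.npy'); k=rackpts(p,[(75,56,81)])[0]
plan(k,np.degrees(p[2]+np.pi/2))
crop('scene',230,160,360,270,6,'g_scene');crop('side',225,130,325,216,7,'g_side')
```

```text
tool y ang -66.85  z ang -156.85, x axis [ 0.001  0.    -1.   ], grasp [0.5633 0.174  0.1085] q [0.24 0.5  1.52 0.   1.12 1.4 ]
turn about tool x (deg, + = cw) -0.07 ; shift now-axes cm [ 2.76 -0.18 -0.9 ] ; world d [ 0.0076  0.0052 -0.0275]
 shift in turned axes cm [ 2.76 -0.18 -0.9 ]
 t 9.18 force [ 1.5  2.6 -0.3] moment [ 0.34 -0.11 -0.1 ] grip 0.0139
```

View pics/g_scene.png

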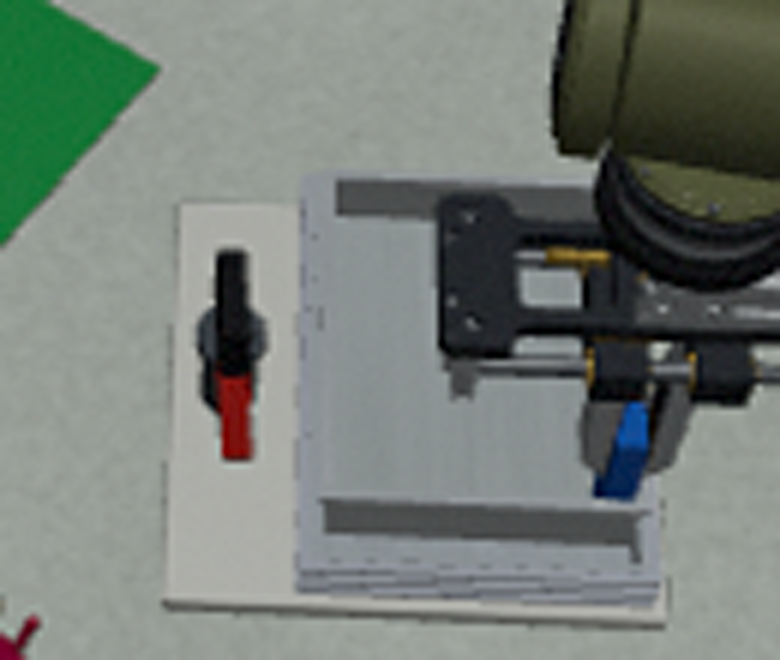

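View pics/g_side.png

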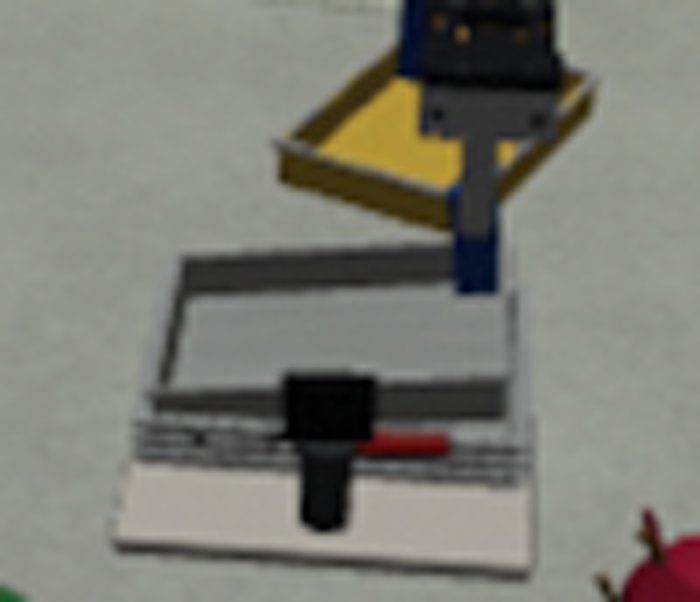

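The side view shows the tray's post end rising, with the left (-x) end still down. I'll continue the peel.

>>> play_rows(increments=[[[255, -0.55, 0, 0.3, 0], [255, -0.55, 0, 0.32, 0], [255, -0.55, 0, 0.36, 0], [255, -0.6, 0, 0.4, 0], [255, 0, 0, 0, 0], [255, 0, 0, 0, 0]]])

```text
time_s: 9.78
ee_pos: [0.5508, 0.1687, 0.1118]
eef_rot: [2.979, 1.57, 0.241]
force: [1.7, 3.8, 2.5]
grip_width: 0.0139
```

Run:
```python
from h import *
p=np.load('rack.npy'); k=rackpts(p,[(75,56,84.6)])[0]
plan(k,np.degrees(p[2]+np.pi/2))
crop('scene',230,160,360,270,6,'h_scene');crop('side',225,130,325,216,7,'h_side')
```

```text
tool y ang -66.85  z ang -156.85, x axis [ 0.001  0.    -1.   ], grasp [0.5508 0.1687 0.1306] q [0.23 0.45 1.55 0.   1.15 1.4 ]
turn about tool x (deg, + = cw) -0.07 ; shift now-axes cm [ 4.6  -0.18 -2.25] ; world d [ 0.02    0.0105 -0.046 ]
 shift in turned axes cm [ 4.6  -0.18 -2.25]
 t 9.78 force [1.7 3.8 2.5] moment [ 0.48  0.05 -0.07] grip 0.0139
```

View pics/h_scene.png

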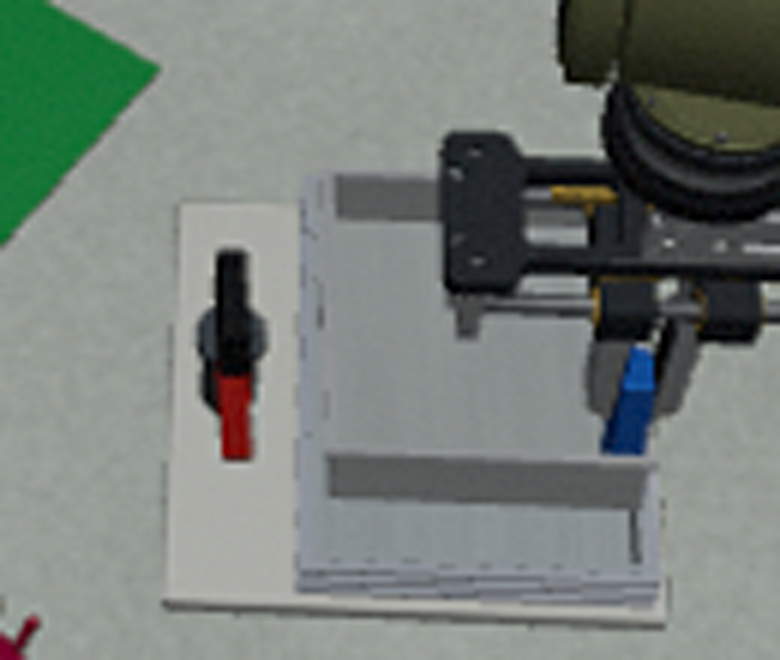

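View pics/h_side.png

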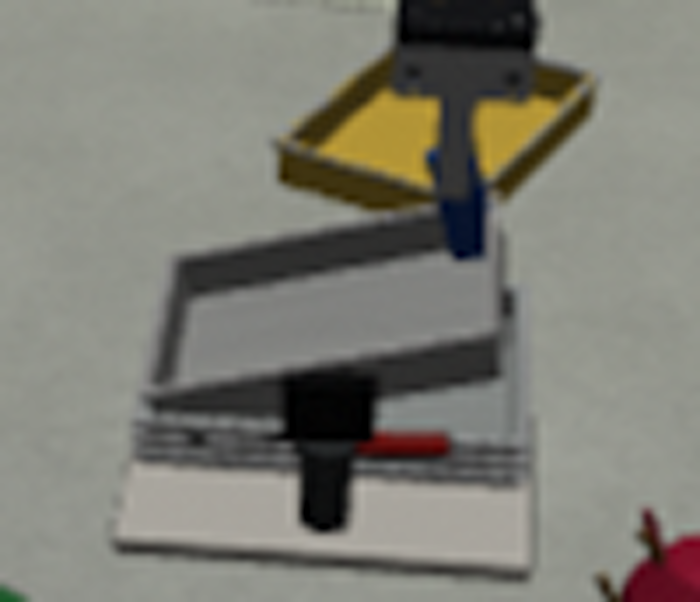

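The post corner is about 5 cm up and the far (-x) edge is still in the stack. I'll raise slightly more, tighten the grip, then start the lift.

>>> play_rows(newtons=60, increments=[[[255, -0.25, 0, 0.15, 0], [255, 0, 0, 0, 0], [255, 0, 0, 0, 0], [255, 0, 0, 0, 0], [255, -0.5, 0, 0, 0], [255, -0.5, 0, 0, 0], [255, -0.5, 0, 0, 0], [255, 0, 0, 0, 0]]])

```text
time_s: 10.55
ee_pos: [0.55, 0.1681, 0.13]
eef_rot: [2.79, 1.569, 0.052]
force: [-0.1, 0.8, -0.1]
grip_width: 0.0136
```

Run:
```python
from h import *
p=np.load('rack.npy'); k=rackpts(p,[(75,56,84.6)])[0]
plan(k,np.degrees(p[2]+np.pi/2))
crop('scene',230,160,360,270,6,'i_scene');crop('side',225,130,325,216,7,'i_side')
```

```text
tool y ang -66.84  z ang -156.84, x axis [ 0.002  0.    -1.   ], grasp [0.5499 0.1681 0.1488] q [ 0.23  0.42  1.53 -0.    1.18  1.4 ]
turn about tool x (deg, + = cw) -0.06 ; shift now-axes cm [ 6.42 -0.2  -2.35] ; world d [ 0.0209  0.0111 -0.0642]
 shift in turned axes cm [ 6.42 -0.2  -2.35]
 t 10.55 force [-0.1  0.8 -0.1] moment [ 0.15  0.05 -0.09] grip 0.0136
```

View pics/i_side.png

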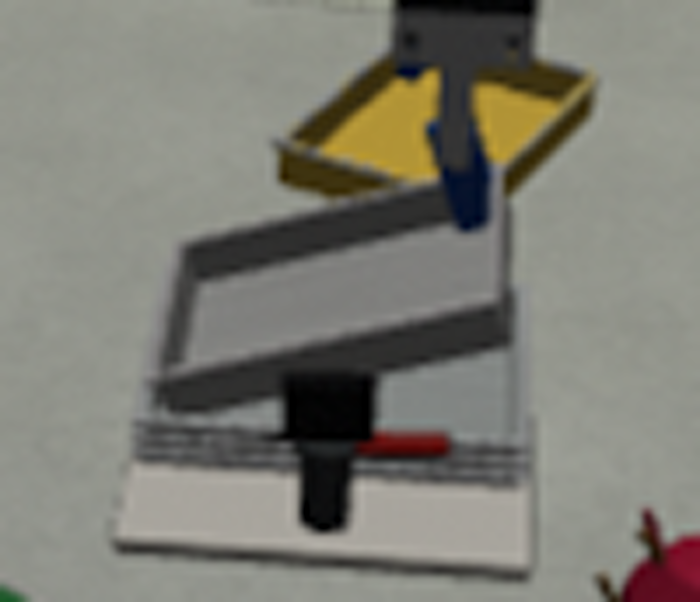

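The tray came free with low force and is still tilted about 18°. I can't pitch the tool. To level it, I'll shift it toward -x so its underside sits on the empty lower tray's -x wall top (above the buttons), then lower the post so the tray pivots level in the pads.

>>> play_rows(increments=[[[255, -0.6, 0, 0, 0], [255, -0.8, 0, 0, 0], [255, 0, 0, 0.8, 0], [255, 0, 0, 0.8, 0], [255, 0, 0, 0.8, 0], [255, 0, 0, 0, 0], [255, 0, 0, 0, 0]]])

```text
time_s: 11.23
ee_pos: [0.5269, 0.1585, 0.1425]
eef_rot: [2.706, 1.571, -0.031]
force: [0.2, -0.4, -1.2]
grip_width: 0.0138
```

```bash
cat > look.py <<'E'
import sys
from h import *
t=sys.argv[1]
p=np.load('rack.npy'); o=ctrl.get_obs()
plan(rackpts(p,[(75,56,84.6)])[0],np.degrees(p[2]+np.pi/2))
Rm=R.from_euler('xyz',o['eef_rot']).as_matrix(); g=o['ee_pos']-Rm[:,0]*ctrl.tcp_to_grasp
c,s=np.cos(p[2]),np.sin(p[2]); d=g[:2]-p[:2]; print('grasp in rack',(c*d[0]+s*d[1]).round(4),(-s*d[0]+c*d[1]).round(4),g[2].round(4))
a=[int(v) for v in sys.argv[2:6]] if len(sys.argv)>2 else [225,110,325,210]
crop('side',*a,7,t+'_side')
E
python3 look.py j
```

```text
tool y ang -66.85  z ang -156.85, x axis [ 0. -0. -1.], grasp [0.5269 0.1585 0.1613] q [ 0.23  0.36  1.59 -0.    1.19  1.39]
turn about tool x (deg, + = cw) -0.07 ; shift now-axes cm [ 7.67 -0.18 -4.86] ; world d [ 0.044   0.0207 -0.0767]
 shift in turned axes cm [ 7.67 -0.17 -4.86]
 t 11.23 force [ 0.2 -0.4 -1.2] moment [ 0.09 -0.05 -0.02] grip 0.0138
grasp in rack 0.0264 0.0543 0.1613
```

View pics/j_side.png

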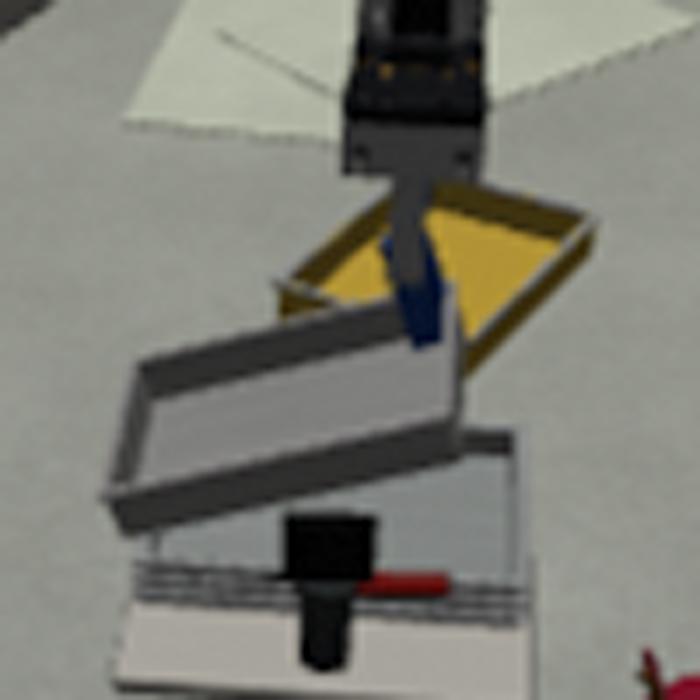

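>>> play_rows(increments=[[[255, 0.9, 0, 0, 0], [255, 0.5, 0, 0, 0], [255, 0.7, 0, -0.55, 0], [255, 0.7, 0, -0.55, 0], [255, 0.7, 0, -0.45, 0], [255, 0.7, 0, -0.45, 0], [255, 0, 0, 0, 0], [255, 0, 0, 0, 0]]])

```text
time_s: 11.95
ee_pos: [0.5457, 0.1667, 0.0997]
eef_rot: [-0.241, 1.57, -2.979]
force: [0.2, -0.0, -1.3]
grip_width: 0.0134
```

```bash
python3 look.py k
```

```text
tool y ang -66.84  z ang -156.84, x axis [-0.001 -0.    -1.   ], grasp [0.5457 0.1667 0.1185] q [0.23 0.45 1.57 0.   1.12 1.4 ]
turn about tool x (deg, + = cw) -0.06 ; shift now-axes cm [ 3.39 -0.16 -2.81] ; world d [ 0.0251  0.0125 -0.0339]
 shift in turned axes cm [ 3.39 -0.16 -2.81]
 t 11.95 force [ 0.2 -0.  -1.3] moment [ 0.02 -0.04  0.06] grip 0.0134
grasp in rack 0.0469 0.0544 0.1185
```

View pics/k_side.png

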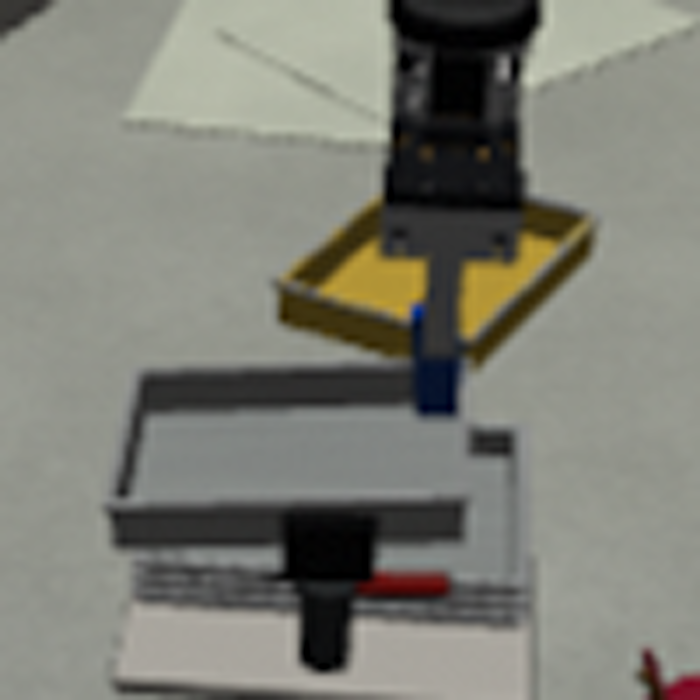

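>>> play_rows(increments=[[[255, 0.6, 0, -0.3, 0], [255, 0.6, 0, -0.3, 0], [255, 0.5, 0, -0.1, 0], [255, 0, 0, 0, 0], [255, 0, 0, 0, 0]]])

```text
time_s: 12.42
ee_pos: [0.5521, 0.1694, 0.0832]
eef_rot: [-0.287, 1.571, -3.025]
force: [2.1, 1.8, 0.6]
grip_width: 0.014
```

```bash
python3 look.py l
```

```text
tool y ang -66.84  z ang -156.84, x axis [-0. -0. -1.], grasp [0.5521 0.1694 0.102 ] q [0.23 0.49 1.56 0.   1.09 1.4 ]
turn about tool x (deg, + = cw) -0.06 ; shift now-axes cm [ 1.74 -0.17 -2.11] ; world d [ 0.0187  0.0098 -0.0174]
 shift in turned axes cm [ 1.74 -0.17 -2.11]
 t 12.42 force [2.1 1.8 0.6] moment [-0.02  0.04  0.01] grip 0.0140
grasp in rack 0.0539 0.0543 0.102
```

View pics/l_side.png

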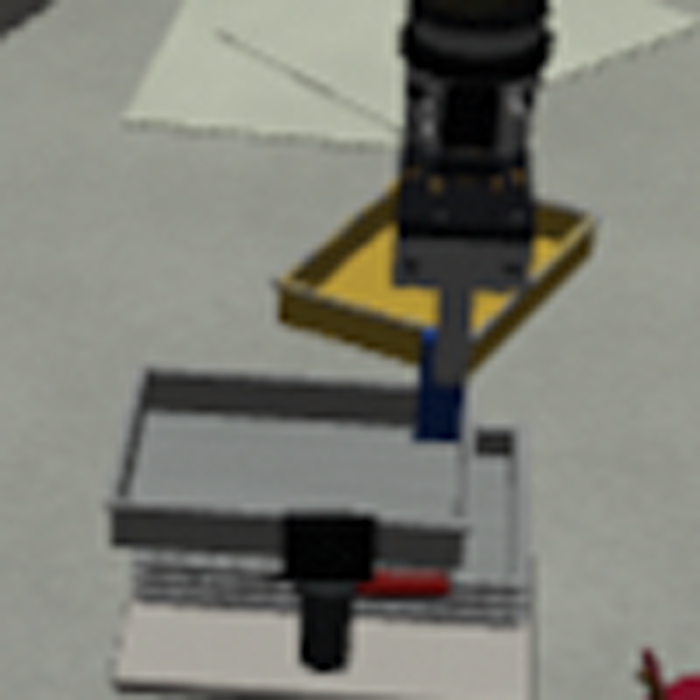

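It is nearly level (rim slope 0.053 against 0.066 when nested). I'll lift it straight up and check for sag.

>>> play_rows(increments=[[[255, -0.5, 0, 0, 0], [255, -1, 0, 0, 0], [255, -1.5, 0, 0, 0], [255, -1.5, 0, 0, 0], [255, -1.5, 0, 0, 0], [255, -1.5, 0, 0, 0], [255, -1.5, 0, 0, 0], [255, -1.5, 0, 0, 0], [255, -1.5, 0, 0, 0], [255, -1.5, 0, 0, 0], [255, -0.7, 0, 0, 0], [255, 0, 0, 0, 0]]])

```text
time_s: 13.47
ee_pos: [0.5525, 0.1694, 0.2276]
eef_rot: [2.98, 1.568, 0.243]
force: [-1.1, -0.6, -2.1]
grip_width: 0.0137
```

```bash
python3 look.py m 210 70 320 170
python3 - <<'E'
from h import *
from h import *
p=np.load('rack.npy'); o=ctrl.get_obs()
mid=np.array([0.4952,-0.2109]); Rm=R.from_euler('xyz',o['eef_rot']).as_matrix(); g=o['ee_pos']-Rm[:,0]*ctrl.tcp_to_grasp
for yaw in [23.2,0,-10.2,-30,-50]:
    y=np.radians(yaw); c,s=np.cos(y),np.sin(y)
    P=mid+np.array([c*75-s*56,s*75+c*56])/1000
    # jaw = tray -y dir: yaw-90; q6=q1-psi
    q1=np.degrees(np.arctan2(P[1],P[0])); print(yaw,P.round(4),'r',np.hypot(*P).round(3),'q6',q1-(yaw-90))
E
```

```text
tool y ang -66.85  z ang -156.85, x axis [ 0.003  0.001 -1.   ], grasp [0.5524 0.1694 0.2464] q [0.23 0.34 1.41 0.   1.38 1.4 ]
turn about tool x (deg, + = cw) -0.07 ; shift now-axes cm [16.18 -0.19 -2.03] ; world d [ 0.0184  0.0098 -0.1618]
 shift in turned axes cm [16.18 -0.19 -2.03]
 t 13.47 force [-1.1 -0.6 -2.1] moment [ 0.1  -0.13 -0.06] grip 0.0137
grasp in rack 0.0542 0.0542 0.2464
23.2 [ 0.5421 -0.1299] r 0.557 q6 53.32576380069045
0 [ 0.5702 -0.1549] r 0.591 q6 74.80186323168596
-10.2 [ 0.5789 -0.1691] r 0.603 q6 83.92051512181673
-30 [ 0.5882 -0.1999] r 0.621 q6 101.22799837273017
-50 [ 0.5863 -0.2324] r 0.631 q6 118.38127804963837
```

View pics/m_side.png

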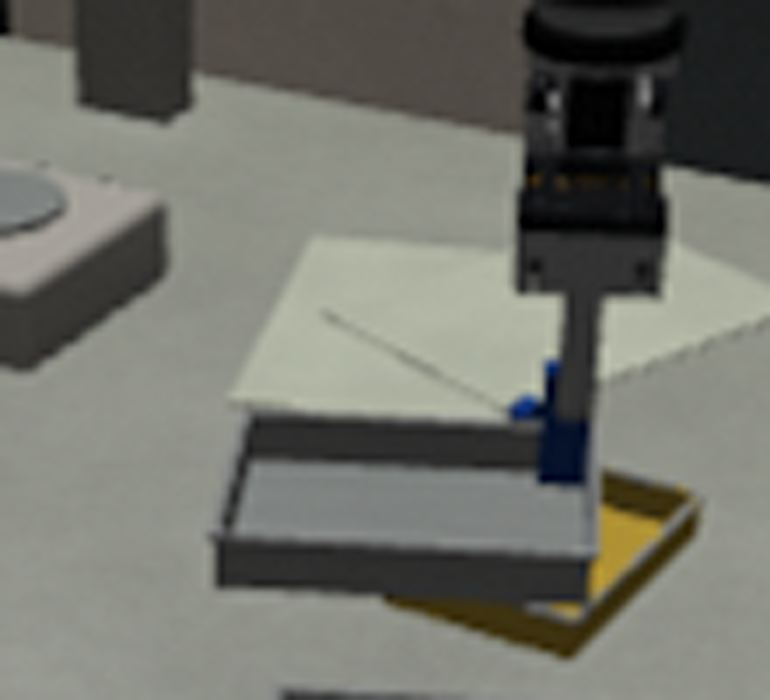

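The tray stays level with no sag. I'll carry it over the mat.

>>> play_rows(increments=[[[255, 0, 0.72, 0.34, 0], [255, 0, 1.45, 0.68, 0], [255, 0, 2.17, 1.02, 0], [255, 0, 2.36, 1.1, 0], [255, 0, 2.36, 1.1, 0], [255, 0, 2.36, 1.1, 0], [255, 0, 2.36, 1.1, 0], [255, 0, 2.36, 1.1, 0], [255, 0, 2.36, 1.1, 0], [255, 0, 2.36, 1.1, 0], [255, 0, 2.36, 1.1, 0], [255, 0, 1.7, 0.8, 0]]])

```text
time_s: 14.52
ee_pos: [0.5422, -0.1079, 0.2244]
eef_rot: [-0.528, 1.569, 3.017]
force: [-0.2, 0.8, -2.3]
grip_width: 0.0137
```

>>> play_rows(increments=[[[255, 0, 1.4, 0.65, 0], [255, 0, 0.8, 0.4, 0], [255, 0, 0, 0, 0], [255, 0, 0, 0, 0], [255, 0, 0, 0, 0]]])

```text
time_s: 14.93
ee_pos: [0.542, -0.1292, 0.2252]
eef_rot: [-1.019, 1.57, 2.527]
force: [-0.4, 0.8, -1.9]
grip_width: 0.0136
```

Run:
```python
from h import *
plan([0.5421,-0.1299,0.25],-66.8)
a=ctrl.camera('scene')[:,:,::-1]; b=ctrl.camera('side')[:,:,::-1]
cv2.imwrite('pics/n_scene.png',a);crop('',170,80,290,250,4,'n_side',b)
cv2.imwrite('pics/n_sidefull.png',b)
```

```text
tool y ang -66.81  z ang -156.81, x axis [-0.  0. -1.], grasp [ 0.542  -0.1292  0.244 ] q [-0.3   0.3   1.47  0.    1.37  0.87]
turn about tool x (deg, + = cw) -0.01 ; shift now-axes cm [-0.6   0.07  0.02] ; world d [ 0.0001 -0.0007  0.006 ]
 shift in turned axes cm [-0.6   0.07  0.02]
 t 14.93 force [-0.4  0.8 -1.9] moment [ 0.16 -0.09  0.01] grip 0.0136
```

View pics/n_scene.png

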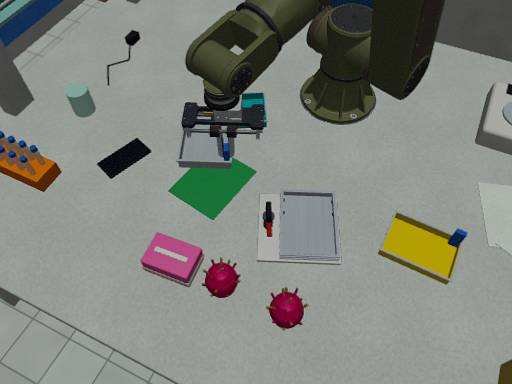

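View pics/n_sidefull.png

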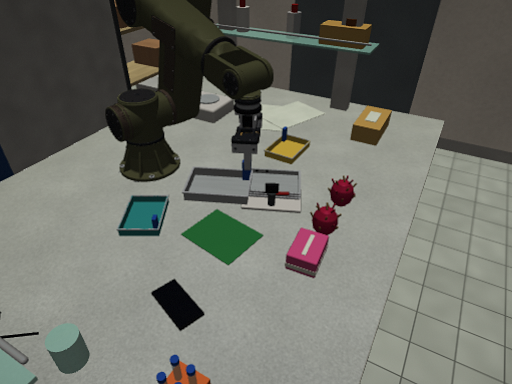

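The tray is up over the mat, and the clamp is open in the scene view. I'll measure the tray's pose with an enlarged fit.

Run:
```python
from h import *
a=cv2.imread('pics/n_scene.png');b=cv2.imread('pics/n_sidefull.png')
crop('',165,90,275,175,7,'o_scene',a);crop('',175,150,285,215,7,'o_side',b)
```

```text
(no output)
```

View pics/o_scene.png

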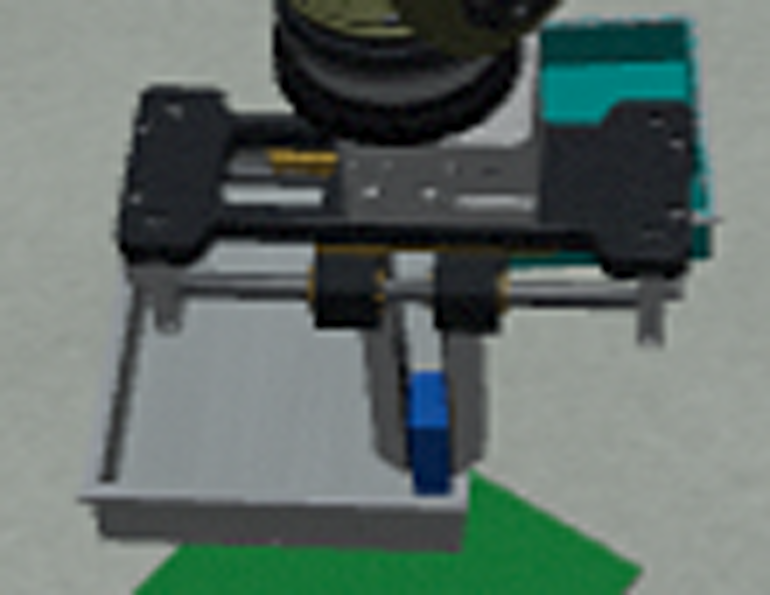

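View pics/o_side.png

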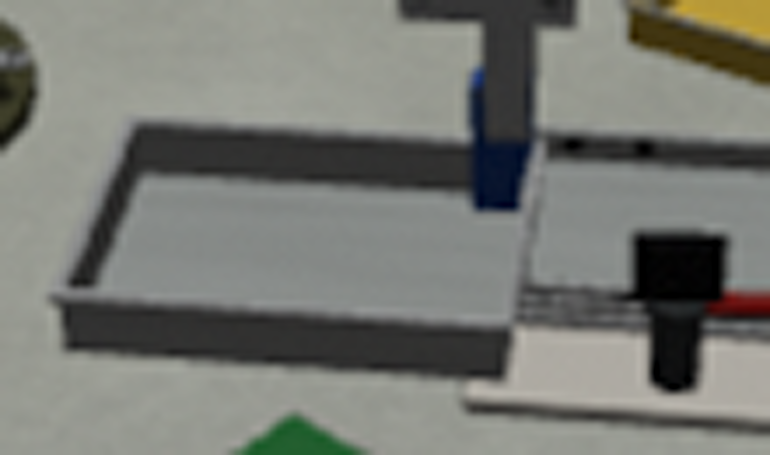

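```bash
cat > pose.py <<'E'
from h import *
def px(l,k,x0,y0): return (np.array(l,float)+.5)/k-.5+[x0,y0]
S=px([(80,498),(468,500),(100,537),(463,552)],7,165,90);SP=np.array([(90,-65,15),(90,65,15),(90,-65,-15),(90,65,-15)])/1e3
D=px([(55,297),(517,326),(65,348),(505,377),(135,125),(545,140)],7,175,150);DP=np.array([(-90,-65,15),(90,-65,15),(-90,-65,-15),(90,-65,-15),(-90,65,15),(90,65,15)])/1e3
cs,cd=cam('scene'),cam('side')
X=lambda q,P:P@R.from_rotvec(q[3:]).as_matrix().T+q[:3]
f=lambda q:np.r_[(proj(cs,X(q,SP))-S).ravel(),(proj(cd,X(q,DP))-D).ravel()]
r=least_squares(f,[.495,-.21,.2,0,0,.4],loss='soft_l1')
q=r.x;Rm=R.from_rotvec(q[3:]);print('center',q[:3].round(4),'euler zyx deg',Rm.as_euler('ZYX',degrees=True).round(2),'tilt',np.degrees(np.arccos(Rm.as_matrix()[2,2])).round(2))
print(f(q).reshape(-1,2).round(1).tolist())
E
python3 pose.py
```

```text
center [ 0.493  -0.2099  0.1987] euler zyx deg [23.57  0.09 -0.32] tilt 0.33
[[1.2, -1.4], [-1.2, 0.0], [-0.0, 0.5], [-0.0, -0.0], [0.9, -0.5], [-0.9, -0.5], [0.6, 0.7], [0.8, 0.8], [-0.2, -0.7], [-0.5, 0.6]]
```

The tray is centred within about 2 mm, tilted 0.3°, with its underside about 18 cm up. I'll hold still briefly and check for drift.

>>> play_rows(increments=[[[255, 0, 0, 0, 0], [255, 0, 0, 0, 0], [255, 0, 0, 0, 0], [255, 0, 0, 0, 0], [255, 0, 0, 0, 0], [255, 0, 0, 0, 0], [255, 0, 0, 0, 0], [255, 0, 0, 0, 0], [255, 0, 0, 0, 0], [255, 0, 0, 0, 0], [255, 0, 0, 0, 0], [255, 0, 0, 0, 0]]])

```text
time_s: 16.03
ee_pos: [0.5421, -0.1299, 0.2255]
eef_rot: [2.661, 1.571, -0.076]
force: [-0.0, 0.0, -1.7]
grip_width: 0.0136
```

Run:
```python
from h import *
for n,f in (('scene','n_scene'),('side','n_sidefull')):
    b=cv2.imread(f'pics/{f}.png'); a=ctrl.camera(n)[:,:,::-1]
    d=np.abs(a.astype(int)-b).max(2); print(n,'changed px',(d>40).sum())
a=cv2.imread('pics/a_scene.png').astype(int);b=cv2.imread('pics/n_scene.png').astype(int);d=np.abs(a-b).max(2)
for nm,(x0,y0,x1,y1) in dict(fruits=(195,250,315,335),tissue=(135,228,200,290),phone=(92,130,155,182)).items(): print(nm,(d[y0:y1,x0:x1]>40).sum())
o=ctrl.get_obs(); print(o['ee_pos'],o['force'],o['joint_vel'].round(4),o['time_s'])
print(ctrl.hand_in())
```

```text
scene changed px 255
side changed px 14
fruits 66
tissue 0
phone 0
[ 0.54206075 -0.12993735  0.22545026] [-0.57489646  0.8395059  -0.69542312] [-0.0001 -0.0003 -0.0001  0.0013  0.0003 -0.0011] 16.1333
the job is handed in; nothing more can be done
None
```

Run:
```python
import cv2,numpy as np
a=cv2.imread('pics/a_scene.png').astype(int);b=cv2.imread('pics/n_scene.png').astype(int)
d=np.abs(a-b).max(2)[250:335,195:315]; y,x=np.where(d>40); print(x.min()+195,x.max()+195,y.min()+250,y.max()+250)
for im in (a,b):
    m=(im[:,:,2]>120)&(im[:,:,1]<60); 
    for x0,x1,y0,y1 in((200,243,255,300),(265,308,285,332)): q=np.argwhere(m[y0:y1,x0:x1]).mean(0); print(q)
```

```text
284 314 250 252
[17.90721649 20.52061856]
[18.6        22.27727273]
[19.23015873 21.06349206]
[19.71212121 22.8030303 ]
```

The job is handed in at 16.1 s of the 61 s allowed. The clamp is open and the steel tray is held by its blue post over the mat.

- **Clamp:** I turned the knob clockwise from about 0.16 to about 1.5 rad. The last picture shows the red arm lying beside the tray.
- **Peel:** I raised the post corner about 5 cm, with the -x end still down in the stack in the pictures.
- **Levelling:** The tool can only point down, so the freed tray stayed tilted about 18°. I levelled it by resting its underside on the lower tray's -x wall and lowering the post, then lifted it straight out.
- **Final pose:** A two-camera fit puts the tray's middle at (0.493, -0.210), against a mat middle of (0.495, -0.211). Tilt is about 0.3° and the underside is about 18 cm above the bench. The grip is 60 N and the joints are still.

Checks that did not come out clean:
- **Pull force:** It read close to zero during the peel instead of the expected 8 N, so I judged the peel from the pictures only.
- **Hold test:** About 255 pixels in the scene view changed over the 1 s hold (14 in the side view). I did not trace these. The tool itself had settled by less than 1 mm.
- **Fruits:** 66 pixels changed in the fruit area, all in a strip at the rack's edge. A colour-threshold centroid moved 1 pixel or slightly more, which I put down to lighting. The tissue box and phone areas were unchanged.

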